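# Make room between the tea tins for the slim carton

## Robot

A 6-joint arm with a two-finger parallel gripper is mounted at the origin on a cart in front of the work surface, level with it; the furniture and walls round the work are solid. World frame = base frame: x ahead of the robot, y to its left, z up, the work surface at z = 0. Lengths are in m, angles in degrees, forces in N, time in s.
With the tool pointing down it reaches from about 0.375 to 0.9 m from the base axis. Payload 3.1 kg.
Tool frame: the origin (TCP) lies on the centre line of the jaws, within the pads' length; the fingertips stand 25 mm ahead of it and the grasp point (between the pads) lies 6 mm ahead of it; z points along the fingers, y is the line along which they close (so a half turn about z gives the same grasp; the last joint's range is limited). The gripper opens to 87 mm and grips with 3 to 60 N. Pads are 19 mm wide; open, the fingers measure 117 mm over their backs; the gripper's body (75 mm by 190 mm) begins 51 mm behind the grasp point.
Start: joints at [-74.399, 30.224, 82.088, -0, 67.689, -10.227], TCP at [0.272, -0.563, 0.248] pointing down, gripper open.
Joint ranges: [-176.69, 176.69], [-43.24, 126.21], [12.49, 139.97], [-82, 262], [0, 151.66], [-163.58, 163.58]. Speed limits (degrees/s): [159.86, 159.86, 180, 180, 180, 180].

## Interface

Orientations are given as a 3x3 rotation matrix whose columns are the frame's x, y, z axes.
In Python, from rig import * gives the robot as it stands.
- The arm moves only by the tool step_arm, never from a script. Its argument "steps" is a list of rows, each a list of 7 numbers: the shift along the tool's x, y, z normalised to -1 to 1, where 1 is 0.3 m, then the turn, a rotation vector about the tool's x, y, z normalised to -1 to 1, where 1 is 45 degrees, then the gripper's target within -1 to 1 (shut at 1, half-way at 0, fully open at -1). A call has 1 to 8 rows; each row is the pose to reach, as a shift and turn from the pose commanded when the call began, along the tool's axes at that moment; what a row does not reach only later rows make up. A row lasts 1/12 s, in which the tool goes at most 41.7 mm and 7.16 degrees, less where a joint would pass 70% of its speed; a pose out of reach is approached as far as the arm can. A call with a number of a shift or a turn outside -1 to 1 is refused whole. A call with a gripper value outside its range is refused whole. The fingers move at their own pace and stop on an object; the grip force is fixed at half the most. Time passes only in rows, so rows that repeat a pose let the fingers close. It gives the time, the measured TCP pose, the force, the opening and the grip force at its end, in the units of the state.
- read_state(): the state, without advancing time (a new reading comes with each control period).
- capture(name): name is "side" or "top"; returns a dict with "image" (480x640x3 uint8, red, green, blue), "vertical_fov" (degrees; the focal length in pixels is half the picture's height over the tangent of half this angle, whatever the lens; pixels are square), "cx", "cy" (the principal point, pixels), "world_from_camera" (4x4, takes a point from camera to world coordinates). Camera axes: x right, y down, z forward; pixel columns grow to the right and rows downward; lengths in m; the calibration is good to about 2 mm. A picture is of the moment at which its call begins. There is no depth.
- hand_in(): hands the job in; it is judged then, once.
The state is a dict: "time_s": time; "joint_positions": joint angles; "qvel": joint speeds; "tau": joint torques, N m; "position": TCP position; "tcp_rot": TCP orientation; "force": force on the tool from outside, world axes, zero at the start; "moment": the same for the moment, N m; "opening": opening from 0.0 (shut) to 1.0 (fully open); "grasp_force": force on a finger pad.
Only numpy, scipy, OpenCV 4.12 (cv2) and the standard library are available. Lean on these libraries where they do the work, as an engineer would, in place of code of your own. Each camera call takes 0.05 s, during which the arm holds its last target. There are 200 camera calls.

## Task

Nudge the two square brown tea tins on the counter apart until the gap between them takes the slim tall carton, then stand that carton upright in the gap, turned so that its broad faces are against the tins, making one close, straight row of three. Do not knock any of them over, do not drop the carton in, and leave the wide carton and the espresso cup alone.

Things in the scene. Friction and masses are not known exactly. Their poses are not given: they have to be found in the camera images.
- tin_left: Left one (larger y) of two equal brown square tea tins side by side in a row, 36 to 44 mm apart at first. Body 109 x 109 x 109 mm high; round lid 87 mm across fixed on top, 125 mm high in all (its shoulders look 114 mm wide). 0.25 kg, friction about 0.6. Origin: centre of its underside; y axis along the row to the left, x away from the robot, z up.
- tin_right: Right one (smaller y) of the two tins; same size, mass and axes. Pushed in the middle of the face at half height or lower, a tin slides and does not tip.
- slim_carton: Upright cardboard tea carton, the slimmer of two: 54 mm thick (its own x), 123 mm wide (its own y), 172 mm tall, about 0.25 kg. Origin: centre of its underside; z up. Grip it from above across the 54 mm, near its top, so that the fingers stay above the tins. In the row its x axis lies along the row, either way round.
- wide_carton: The other upright carton, to be left alone: 68 mm thick (its own x), 151 mm wide (its own y), 186 mm tall. Origin: centre of its underside; z up. It stands to one side of the row and the slim carton to the other; which is where varies.
- cup: White espresso cup with handle, 59 x 83 mm, 52 mm high, on the counter to the right, in front of a fixed tiered pastry stand about 250 mm high that the arm must pass over or around; leave alone. Origin: centre of its underside.

How it is judged (in metres and radians):
On the way:
1. the gap between the tins has been opened to at least about 56 mm while the slim carton is still away from the row (horizontal distance between tin_left and tin_right above 0.165 m and angle between each of tin_left, tin_right's own z axis and vertical below 0.1 rad and horizontal distance between slim_carton and tin_left above 0.13 m and horizontal distance between slim_carton and tin_right above 0.13 m), for 0.2 s.
At the end, for the whole second after the job is handed in: The slim carton stands upright on the counter, released and at rest, between the two upright tins: no more than about 30 mm free on either side of it, its centre within 30 mm of each tin's centre line in depth, its thickness along the row within about 12 degrees (y of slim_carton in the frame of tin_left between -0.112 and -0.07 m and y of slim_carton in the frame of tin_right between 0.07 and 0.112 m and x of slim_carton in the frame of tin_left between -0.03 and 0.03 m and x of slim_carton in the frame of tin_right between -0.03 and 0.03 m and angle between the x axis of slim_carton and the y axis of tin_left, either way round below 0.22 rad and angle between the x axis of slim_carton and the y axis of tin_right, either way round below 0.22 rad and angle between each of slim_carton, tin_left, tin_right's own z axis and vertical below 0.08 rad and height (world z) of each of slim_carton, tin_left, tin_right below 0.008 m and linear speed of each of slim_carton, tin_left, tin_right below 0.02 m/s); the robot touches nothing.
It fails at once if a tin or the slim carton is tipped over (angle between any of tin_left, tin_right's own z axis and vertical above 0.5 rad or angle between slim_carton's own z axis and vertical above 0.6 rad).
It fails at once if the slim carton is let go more than 30 mm above the counter (height (world z) of slim_carton above 0.03 m and contact force between the fingers and slim_carton below 0.1 N and contact force between slim_carton and anything else below 0.1 N).
It fails at once if the wide carton or the cup is moved by more than 30 mm (distance of any of wide_carton, cup from where it was at the start of the episode above 0.03 m).
It also fails if it takes over 69 s, if anything falls off the work surface, if the arm or the gripper's body presses on something with over 40 N, if the wrist force passes 120 N, or if a joint passes its speed limit or range.

## Working session

There is one attempt and no reset: what is moved stays moved. The work goes in short steps, Python scripts to look and compute and a tool call to move; the robot and the scene stay as the last step left them, time stands still between calls to the robot, and variables do not carry over. Pictures are saved under pics/ and viewed, at most 10 in all, crops included, and the job is handed in when it is done.

Besides the shell and the picture viewer there is one more tool, called by a JSON object that holds its "fn" and its "kwargs". step_arm: Moves the arm, as the interface text tells. Scaled input: -1 to 1 covers 0.3 m each way for a shift and 45 degrees each way for a turn. Its arguments: {"type":"object","properties":{"steps":{"type":"array"}},"required":["steps"]}

```bash
mkdir -p pics; ls; python3 - <<'E'
from rig import *
import cv2,numpy as np
for n in("side","top"):
    c=capture(n); cv2.imwrite(f"pics/{n}0.png",c["image"][:,:,::-1])
    print(n,c["vertical_fov"],c["cx"],c["cy"],np.round(c["world_from_camera"],3).tolist())
s=read_state(); print(s["time_s"],s["position"],np.round(s["tcp_rot"],3).tolist(),s["opening"])
E
```

```text
pics
side 42.77786765840991 319.06561195112033 239.45307159295788 [[0.759, 0.536, -0.37, 1.105], [0.651, -0.612, 0.449, -0.72], [0.014, -0.582, -0.813, 1.495], [0.0, 0.0, 0.0, 1.0]]
top 49.79510745304851 330.3435062733287 235.43117484744133 [[-0.194, -0.824, 0.532, -0.253], [-0.981, 0.168, -0.098, 0.184], [-0.009, -0.541, -0.841, 1.153], [0.0, 0.0, 0.0, 1.0]]
0.1 [ 0.27213305 -0.56197248  0.24668294] [[0.9, 0.436, -0.001], [0.436, -0.9, 0.002], [0.0, -0.002, -1.0]] 1.0026215836009555
```

View pics/side0.png

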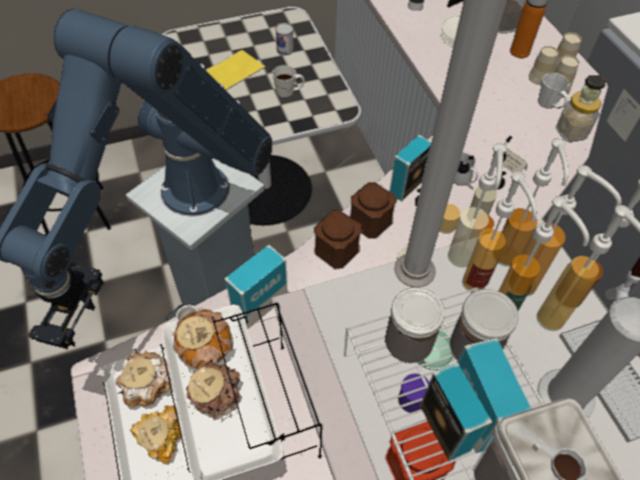

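View pics/top0.png

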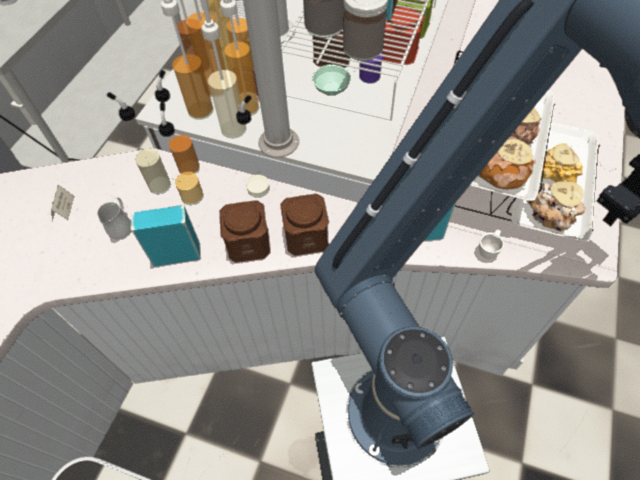

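```bash
cat > h.py <<'E'
from rig import *
import cv2,numpy as np
def ray(c,u,v):
    h=c["image"].shape[0]; f=h/2/np.tan(np.radians(c["vertical_fov"]/2)); T=np.array(c["world_from_camera"])
    return T[:3,3],T[:3,:3]@np.array([(u-c["cx"])/f,(v-c["cy"])/f,1.])
def onz(c,u,v,z):
    o,d=ray(c,u,v); return (o+d*(z-o[2])/d[2])
def proj(c,p):
    h=c["image"].shape[0]; f=h/2/np.tan(np.radians(c["vertical_fov"]/2)); T=np.array(c["world_from_camera"])
    q=T[:3,:3].T@(np.array(p)-T[:3,3]); return np.array([c["cx"]+f*q[0]/q[2],c["cy"]+f*q[1]/q[2]])
E
python3 - <<'E'
from h import *
s=capture("side")["image"][:,:,::-1];t=capture("top")["image"][:,:,::-1]
a=cv2.resize(s[130:330,215:445],None,fx=3.3,fy=3.3,interpolation=cv2.INTER_CUBIC)
cv2.imwrite("pics/sc.png",a[:600,:])
b=cv2.resize(t[180:290,130:470],None,fx=2.3,fy=2.3,interpolation=cv2.INTER_CUBIC)
c=cv2.resize(s[130:330,215:445],None,fx=1.7,fy=1.7,interpolation=cv2.INTER_CUBIC)
o=np.zeros((b.shape[0]+c.shape[0],b.shape[1],3),np.uint8);o[:b.shape[0]]=b;o[b.shape[0]:,:c.shape[1]]=c
print(o.shape);cv2.imwrite("pics/c0.png",o)
E
```

```text
(593, 782, 3)
```

View pics/c0.png

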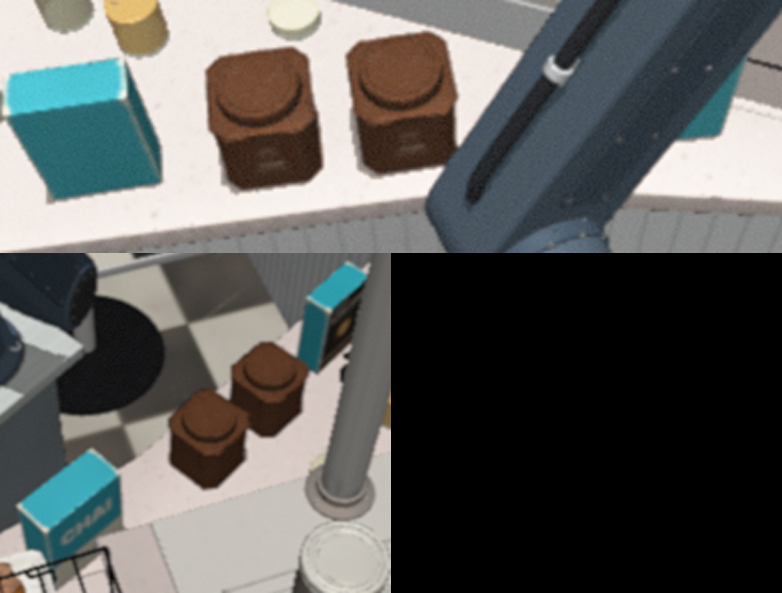

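```bash
cat >> h.py <<'E'
def tops(c,kind,z,vmin,amin=150):
    h=cv2.cvtColor(c["image"],cv2.COLOR_RGB2HSV); H,S,V=h[...,0],h[...,1],h[...,2]
    m=((H>85)&(H<100)&(S>120)&(V>vmin)) if kind=="teal" else (((H<12)|(H>172))&(S>90)&(V>vmin)&(V<140))
    m=cv2.morphologyEx(m.astype(np.uint8),cv2.MORPH_OPEN,np.ones((3,3)))
    out=[]
    for k in cv2.findContours(m,cv2.RETR_EXTERNAL,cv2.CHAIN_APPROX_NONE)[0]:
        if cv2.contourArea(k)<amin: continue
        P=np.array([onz(c,*p[0],z)[:2] for p in k])
        if kind=="brown" and not(P[:,0].mean()<1 and abs(P[:,1].mean())<.8):continue
        (x,y),(w,hh),a=cv2.minAreaRect((P*1000).astype(np.float32))
        out.append((k[:,0].mean(0).round().tolist(),round(x),round(y),round(w),round(hh),round(a,1),cv2.contourArea(k)))
    return out
E
python3 - <<'E'
from h import *
for n in("side","top"):
    c=capture(n); im=c["image"]; hs=cv2.cvtColor(im,cv2.COLOR_RGB2HSV)
    pts=dict(side=[(257,265),(245,300),(270,290),(412,150),(375,190),(365,222),(385,222),(337,222)],top=[(160,215),(170,240),(245,215),(248,248),(437,225)])[n]
    print(n,[hs[v,u].tolist() for u,v in pts])
    for z in(.172,.186):print(z,[o for vm in (130,155,170) for o in tops(c,"teal",z,vm)if abs(o[2])<700])
    for vm in(50,60,70):print("b",vm,tops(c,"brown",.109,vm))
E
```

```text
side [[94, 171, 188], [93, 160, 89], [95, 178, 89], [93, 189, 170], [11, 157, 91], [11, 152, 42], [10, 151, 44], [11, 151, 91]]
0.172 [([462.0, 397.0], 1026, -106, 63, 139, 62.9, 1547.5), ([497.0, 379.0], 1063, -16, 83, 175, 55.2, 2378.0), ([255.0, 269.0], 439, -166, 139, 68, 85.2, 1119.5), ([414.0, 149.0], 499, 449, 109, 50, 89.0, 393.0), ([462.0, 397.0], 1026, -106, 59, 139, 62.9, 1433.0), ([498.0, 379.0], 1064, -15, 79, 175, 56.0, 2318.0), ([255.0, 269.0], 439, -166, 139, 65, 85.7, 1064.0), ([414.0, 149.0], 498, 449, 109, 47, 89.0, 360.0), ([496.0, 379.0], 1060, -13, 75, 104, 56.0, 782.5), ([255.0, 269.0], 439, -166, 139, 63, 86.2, 1025.0), ([413.0, 149.0], 499, 448, 108, 44, 88.8, 270.0)]
0.186 [([462.0, 397.0], 1027, -113, 63, 138, 62.9, 1547.5), ([497.0, 379.0], 1064, -23, 82, 173, 55.2, 2378.0), ([255.0, 269.0], 446, -171, 138, 67, 85.2, 1119.5), ([414.0, 149.0], 505, 436, 107, 49, 89.0, 393.0), ([462.0, 397.0], 1027, -113, 59, 138, 62.9, 1433.0), ([498.0, 379.0], 1064, -22, 78, 173, 56.0, 2318.0), ([255.0, 269.0], 446, -172, 138, 64, 85.7, 1064.0), ([414.0, 149.0], 505, 436, 
[... 898 characters left out ...]
, 160, 211], [94, 156, 108], [12, 136, 116], [5, 102, 70], [95, 139, 103]]
0.172 [([157.0, 218.0], 494, 452, 108, 52, 89.1, 785.0), ([157.0, 218.0], 496, 452, 108, 49, 89.3, 750.5), ([157.0, 218.0], 496, 452, 108, 49, 89.1, 745.5)]
0.186 [([157.0, 218.0], 484, 448, 107, 51, 89.1, 785.0), ([157.0, 218.0], 485, 448, 107, 49, 89.3, 750.5), ([157.0, 218.0], 485, 448, 107, 48, 89.1, 745.5)]
b 50 [([236.0, 215.0], 518, 275, 46, 56, 80.2, 165.5), ([306.0, 207.0], 504, 101, 99, 75, 36.1, 339.5)]
b 60 [([236.0, 215.0], 518, 275, 46, 56, 80.2, 165.5), ([306.0, 207.0], 506, 102, 95, 75, 36.1, 337.5)]
b 70 [([236.0, 215.0], 518, 275, 46, 56, 80.2, 165.5), ([306.0, 206.0], 511, 105, 96, 72, 49.0, 328.5)]
```

```bash
sed -i 's/(H<12)/(H<19)/' h.py; python3 - <<'E'
from h import *
for n in("side","top"):
    c=capture(n)
    for vm in(60,75,85,95):print("b",n,vm,[o for o in tops(c,"brown",.109,vm,300) if o[1]<560 and 0<o[2]<350])
    print([o for o in tops(c,"brown",.055,15,300) if o[1]<560 and 0<o[2]<350])
    hs=cv2.cvtColor(c["image"],cv2.COLOR_RGB2HSV)
    col=dict(side=337,top=245)[n]; print(hs[195:270:3,col,:].tolist())
    print(hs[210 if n=="side" else 240, 300:400:2].tolist() if n=="side" else hs[240,215:335:2].tolist())
E
```

```text
b side 60 [([338.0, 229.0], 489, 108, 114, 112, 89.1, 1144.5), ([373.0, 200.0], 500, 258, 111, 110, 87.9, 980.5)]
b side 75 [([337.0, 227.0], 489, 109, 110, 108, 1.0, 753.5), ([372.0, 198.0], 488, 273, 127, 92, 41.3, 634.5)]
b side 85 [([342.0, 225.0], 487, 130, 96, 85, 40.3, 503.0), ([373.0, 196.0], 491, 271, 74, 77, 38.4, 381.5)]
b side 95 []
[([354.0, 224.0], 487, 193, 321, 157, 86.7, 3519.0)]
[[18, 25, 153], [16, 32, 105], [17, 33, 69], [15, 25, 62], [18, 21, 60], [11, 129, 71], [11, 150, 85], [11, 152, 92], [12, 154, 91], [11, 155, 92], [10, 147, 90], [10, 149, 94], [11, 146, 94], [11, 156, 90], [11, 159, 80], [12, 150, 46], [11, 143, 96], [11, 150, 102], [11, 144, 62], [11, 146, 47], [11, 149, 48], [12, 156, 49], [11, 146, 49], [11, 159, 48], [11, 104, 59]]
[[160, 38, 20], [0, 13, 39], [13, 36, 63], [19, 30, 68], [15, 30, 67], [17, 35, 66], [13, 27, 65], [15, 30, 67], [19, 30, 67], [21, 27, 65], [11, 31, 65], [20, 24, 64], [17, 28, 64], [19, 32, 64], [17, 28, 63], [11, 33, 61], [11, 79, 61], [11, 115, 60], [10, 129, 71], [11, 122, 71], [10, 90, 74], [13, 30, 118], [9, 22, 194],
[... 1532 characters left out ...]
47], [12, 147, 52], [12, 116, 57], [11, 140, 60], [10, 141, 58], [11, 140, 62], [11, 148, 57], [12, 148, 57], [11, 128, 60], [9, 120, 64], [10, 137, 56], [14, 128, 50], [13, 137, 52], [9, 115, 53], [12, 133, 48], [10, 36, 168], [10, 13, 244], [12, 14, 242], [12, 14, 241], [15, 15, 236], [12, 14, 241], [9, 14, 242], [9, 23, 174], [13, 23, 132], [9, 149, 60], [13, 155, 56], [13, 132, 60], [13, 153, 55], [8, 137, 52], [11, 140, 62], [7, 132, 62], [10, 121, 61], [10, 136, 62], [12, 115, 71], [12, 124, 66], [10, 120, 68], [10, 125, 63], [12, 134, 59], [11, 138, 61], [12, 136, 60], [2, 103, 62], [11, 127, 62], [10, 151, 54], [12, 151, 49], [7, 52, 103], [13, 15, 245], [12, 20, 196], [104, 66, 97]]
```

```bash
cat >> h.py <<'E'
from scipy.spatial.transform import Rotation as Ro
def go(*wps):
    s=read_state(); p=np.array(s["position"]); R=np.array(s["tcp_rot"])
    print("t",round(s["time_s"],2),"p",p.round(4),"yaw",np.degrees(np.arctan2(R[1,0],R[0,0])).round(1),"F",np.round(s["force"],1),"op",round(s["opening"],3),"g",round(s["grasp_force"],1))
    for w in wps:
        a=np.radians(w[3]); T=np.array([[np.cos(a),np.sin(a),0],[np.sin(a),-np.cos(a),0],[0,0,-1]])
        print(w,(R.T@(np.array(w[:3])-p)/.3).round(3).tolist(),(np.degrees(Ro.from_matrix(R.T@T).as_rotvec())/45).round(3).tolist())
E
python3 -c "
from h import *
go((.27,-.56,.36,25.8),(.36,-.32,.36,-2))"
```

```text
t 0.4 p [ 0.2723 -0.5625  0.2474] yaw 25.8 F [ 0.5 -0.7  0.4] op 1.003 g 0.0
(0.27, -0.56, 0.36, 25.8) [-0.003, -0.011, -0.375] [-0.0, -0.0, 0.001]
(0.36, -0.32, 0.36, -2) [0.615, -0.6, -0.375] [-0.0, 0.0, 0.618]
```

{"fn": "step_arm", "kwargs": {"steps": [[0,0,-0.375,0,0,0,1],[0,0,-0.375,0,0,0,1],[0,0,-0.375,0,0,0.1,1],[0.615,-0.6,-0.375,0,0,0.618,1],[0.615,-0.6,-0.375,0,0,0.618,1],[0.615,-0.6,-0.375,0,0,0.618,1],[0.615,-0.6,-0.375,0,0,0.618,1],[0.615,-0.6,-0.375,0,0,0.618,1]]}}

```text
time_s: 1.07
position: [0.3433, -0.3647, 0.3602]
tcp_rot: [[0.999, -0.037, 0.0], [-0.037, -0.999, -0.0], [0.0, 0.0, -1.0]]
force: [1.6, -0.5, 0.8]
opening: 0.478
grasp_force: 0.0
```

```bash
python3 -c "
from h import *
go((.45,-.08,.36,-2))"
```

```text
t 1.07 p [ 0.3433 -0.3647  0.3602] yaw -2.1 F [ 1.6 -0.5  0.8] op 0.478 g 0.0
(0.45, -0.08, 0.36, -2) [0.32, -0.962, 0.001] [0.0, -0.001, -0.002]
```

{"fn": "step_arm", "kwargs": {"steps": [[0.32,-0.95,0,0,0,0,1],[0.32,-0.95,0,0,0,0,1],[0.32,-0.95,0,0,0,0,1],[0.32,-0.95,0,0,0,0,1],[0.32,-0.95,0,0,0,0,1],[0.32,-0.95,0,0,0,0,1],[0.32,-0.95,0,0,0,0,1],[0.32,-0.95,0,0,0,0,1]]}}

```text
time_s: 1.73
position: [0.4496, -0.0798, 0.3603]
tcp_rot: [[1.0, -0.029, 0.001], [-0.029, -1.0, 0.003], [0.001, -0.003, -1.0]]
force: [-1.3, 0.2, -0.4]
opening: 0.015
grasp_force: 0.0
```

```bash
python3 -c "
from h import *
go((.487,.188,.30,-2))"
```

```text
t 1.73 p [ 0.4496 -0.0798  0.3603] yaw -1.7 F [-1.3  0.2 -0.4] op 0.015 g 0.0
(0.487, 0.188, 0.3, -2) [0.098, -0.895, 0.204] [-0.004, -0.001, 0.008]
```

{"fn": "step_arm", "kwargs": {"steps": [[0.098,-0.895,0.2,0,0,0.008,1],[0.098,-0.895,0.2,0,0,0.008,1],[0.098,-0.895,0.2,0,0,0.008,1],[0.098,-0.895,0.2,0,0,0.008,1],[0.098,-0.895,0.2,0,0,0.008,1],[0.098,-0.895,0.2,0,0,0.008,1],[0.098,-0.895,0.2,0,0,0.008,1],[0.098,-0.895,0.2,0,0,0.008,1]]}}

```text
time_s: 2.4
position: [0.4874, 0.1862, 0.2988]
tcp_rot: [[0.999, -0.036, -0.001], [-0.036, -0.999, 0.002], [-0.001, -0.002, -1.0]]
force: [-0.1, 0.3, 0.8]
opening: 0.003
grasp_force: 0.0
```

```bash
python3 - <<'E'
from h import *
go((.487,.188,.155,-2))
o=np.zeros((600,800,3),np.uint8)
c=capture("side");a=cv2.resize(c["image"][110:290,240:450,::-1],None,fx=1.9,fy=3.3,interpolation=cv2.INTER_CUBIC)[:600];o[:a.shape[0],:a.shape[1]]=a
c=capture("top");a=cv2.resize(c["image"][110:290,170:380,::-1],None,fx=1.9,fy=3.3,interpolation=cv2.INTER_CUBIC)[:600];o[:a.shape[0],400:400+a.shape[1]]=a
cv2.imwrite("pics/c1.png",o)
for zz in(.109,):
  for n in("side","top"):print([o for o in tops(capture(n),"brown",zz,60,300) if o[1]<560 and 0<o[2]<350])
E
```

```text
t 2.4 p [0.4874 0.1862 0.2988] yaw -2.1 F [-0.1  0.3  0.8] op 0.003 g 0.0
(0.487, 0.188, 0.155, -2) [-0.001, -0.005, 0.479] [-0.002, 0.002, -0.001]
[([338.0, 233.0], 489, 106, 110, 112, 88.8, 769.0), ([381.0, 202.0], 521, 273, 75, 130, 33.5, 353.5)]
[([304.0, 217.0], 482, 113, 107, 113, 89.0, 1233.0)]
```

View pics/c1.png

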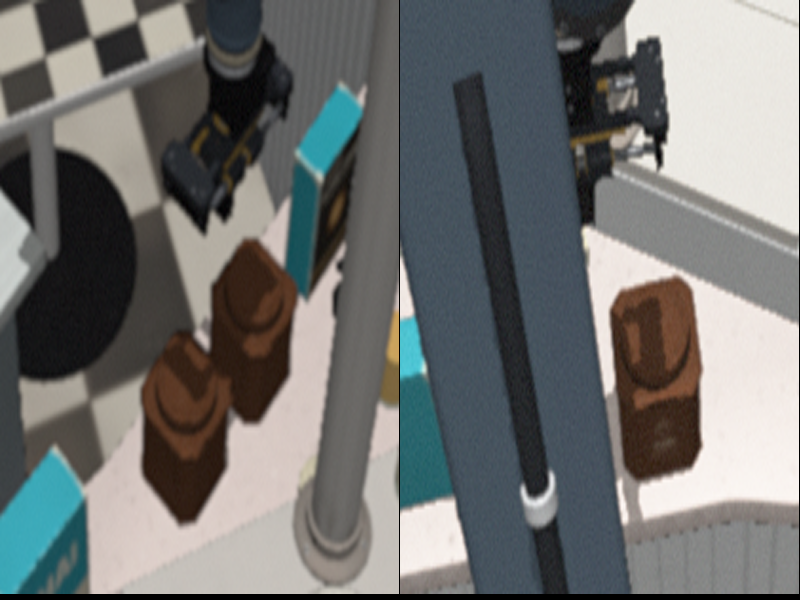

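{"fn": "step_arm", "kwargs": {"steps": [[0,0,0.15,0,0,-1,0],[0,0,0.15,0,0,-1,0],[0,0,0.15,0,0,-1,0],[0,0,0.15,0,0,-1,0],[0,0,0.15,0,0,-1,0],[0,0,0.15,0,0,-1,0],[0,0,0.15,0,0,-1,0],[0,0,0.15,0,0,-1,0]]}}

```text
time_s: 3.27
position: [0.488, 0.1804, 0.2557]
tcp_rot: [[0.737, 0.676, 0.001], [0.676, -0.737, -0.0], [0.001, 0.001, -1.0]]
force: [0.5, 0.1, 0.0]
opening: 0.476
grasp_force: 0.0
```

{"fn": "step_arm", "kwargs": {"steps": [[0,0,0,0,0,-1,0],[0,0,0,0,0,-1,0],[0,0,0,0,0,-1,0],[0,0,0,0,0,-1,0],[0,0,0,0,0,-1,0],[0,0,0,0,0,-1,0],[0,0,0,0,0,-1,0],[0,0,0,0,0,-1,0]]}}

```text
time_s: 3.93
position: [0.4879, 0.181, 0.2555]
tcp_rot: [[0.043, 0.999, 0.001], [0.999, -0.043, -0.0], [-0.0, 0.001, -1.0]]
force: [0.8, -0.4, -0.2]
opening: 0.499
grasp_force: 0.0
```

```bash
python3 -c "
from h import *
go((.487,.188,.155,88),(.487,.188,.087,88))
for n in('side','top'):print([o for o in tops(capture(n),'brown',.109,60,300) if o[1]<560 and 0<o[2]<350])"
```

```text
t 3.93 p [0.4879 0.181  0.2555] yaw 87.5 F [ 0.8 -0.4 -0.2] op 0.499 g 0.0
(0.487, 0.188, 0.155, 88) [0.023, -0.004, 0.335] [0.001, 0.0, -0.011]
(0.487, 0.188, 0.087, 88) [0.023, -0.004, 0.562] [0.001, 0.0, -0.011]
[([337.0, 231.0], 489, 104, 105, 112, 89.1, 1037.5), ([382.0, 203.0], 520, 264, 69, 97, 0.5, 353.0)]
[([302.0, 217.0], 482, 114, 107, 113, 88.3, 1314.0)]
```

{"fn": "step_arm", "kwargs": {"steps": [[0.023,0,0,0,0,-0.011,0],[0.023,0,0.1,0,0,-0.011,0],[0.023,0,0.2,0,0,-0.011,0],[0.023,0,0.3,0,0,-0.011,0],[0.023,0,0.36,0,0,-0.011,0],[0.023,0,0.4,0,0,-0.011,0],[0.023,0,0.42,0,0,-0.011,0],[0.023,0,0.42,0,0,-0.011,0]]}}

```text
time_s: 4.7
position: [0.4873, 0.1892, 0.1278]
tcp_rot: [[0.033, 0.999, -0.003], [0.999, -0.033, -0.0], [-0.0, -0.003, -1.0]]
force: [-0.7, 0.6, 0.4]
opening: 0.499
grasp_force: 0.0
```

```bash
python3 - <<'E'
from h import *
go((.487,.188,.087,88),(.487,.188,.087,88))
c=capture("side");cv2.imwrite("pics/c2.png",cv2.resize(c["image"][150:280,290:430,::-1],None,fx=4.2,fy=4.2,interpolation=cv2.INTER_CUBIC))
E
```

```text
t 4.7 p [0.4873 0.1892 0.1278] yaw 88.1 F [-0.7  0.6  0.4] op 0.499 g 0.0
(0.487, 0.188, 0.087, 88) [-0.004, -0.0, 0.136] [-0.003, 0.001, 0.003]
(0.487, 0.188, 0.087, 88) [-0.004, -0.0, 0.136] [-0.003, 0.001, 0.003]
```

View pics/c2.png

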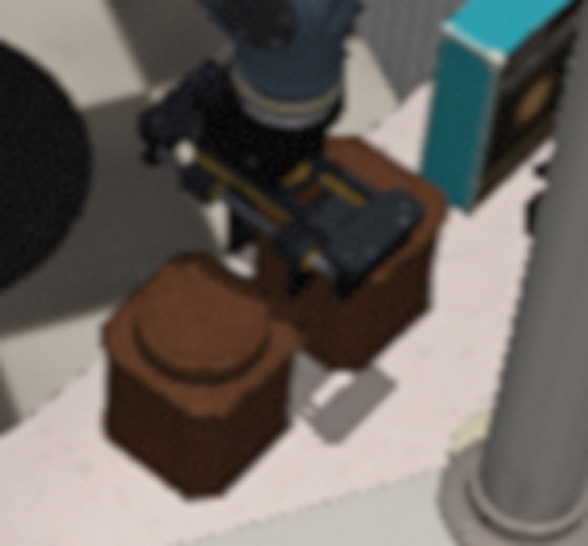

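{"fn": "step_arm", "kwargs": {"steps": [[0,0,0.04,0,0,0,0],[0,0,0.08,0,0,0,0],[0,0,0.11,0,0,0,0],[0,0,0.136,0,0,0,0],[0,0,0.136,0,0,0,0]]}}

```text
time_s: 5.17
position: [0.4876, 0.1891, 0.0876]
tcp_rot: [[0.032, 0.999, -0.001], [0.999, -0.032, -0.0], [-0.0, -0.001, -1.0]]
force: [-1.0, -0.2, -0.1]
opening: 0.504
grasp_force: 0.0
```

{"fn": "step_arm", "kwargs": {"steps": [[0.015,0,0,0,0,0,0],[0.03,0,0,0,0,0,0],[0.042,0,0,0,0,0,0],[0.054,0,0,0,0,0,0],[0.066,0,0,0,0,0,0],[0.078,0,0,0,0,0,0],[0.088,0,0,0,0,0,0],[0.088,0,0,0,0,0,0]]}}

```text
time_s: 5.83
position: [0.4889, 0.2162, 0.0884]
tcp_rot: [[0.032, 0.999, 0.001], [0.999, -0.032, 0.001], [0.001, 0.001, -1.0]]
force: [-0.4, 0.4, -0.1]
opening: 0.501
grasp_force: 0.0
```

```bash
python3 - <<'E'
from h import *
go((.487,.175,.087,88),(.487,.1595,.087,88))
c=capture("side")
print([o for vm in(60,30) for o in tops(c,"brown",.109,vm,300) if o[1]<560 and 0<o[2]<350])
E
```

```text
t 5.83 p [0.4889 0.2162 0.0884] yaw 88.2 F [-0.4  0.4 -0.1] op 0.501 g 0.0
(0.487, 0.175, 0.087, 88) [-0.138, -0.002, 0.005] [0.001, -0.001, 0.004]
(0.487, 0.1595, 0.087, 88) [-0.189, -0.0, 0.005] [0.001, -0.001, 0.004]
[([338.0, 229.0], 489, 109, 115, 112, 89.4, 1146.0), ([352.0, 231.0], 508, 134, 259, 150, 87.0, 2271.0)]
```

Now the right tin, then back to the middle and up.

{"fn": "step_arm", "kwargs": {"steps": [[-0.05,0,0,0,0,0,0],[-0.1,0,0,0,0,0,0],[-0.13,0,0,0,0,0,0],[-0.145,0,0,0,0,0,0],[-0.16,0,0,0,0,0,0],[-0.175,0,0,0,0,0,0],[-0.19,0,0,0,0,0,0],[-0.19,0,0,0,0,0,0]]}}

```text
time_s: 6.55
position: [0.4869, 0.158, 0.0882]
tcp_rot: [[0.032, 0.999, -0.0], [0.999, -0.032, -0.0], [-0.0, -0.0, -1.0]]
force: [0.1, -0.3, 0.7]
opening: 0.499
grasp_force: 0.0
```

{"fn": "step_arm", "kwargs": {"steps": [[0.05,0,0,0,0,0,0],[0.09,0,0,0,0,0,0],[0.09,0,-0.13,0,0,0,0],[0.09,0,-0.26,0,0,0,0],[0.09,0,-0.39,0,0,0,0],[0.09,0,-0.52,0,0,0,-1],[0.09,0,-0.6,0,0,0,-1],[0.09,0,-0.6,0,0,0,-1]]}}

```text
time_s: 7.22
position: [0.491, 0.1869, 0.2742]
tcp_rot: [[0.031, 0.999, 0.013], [1.0, -0.031, 0.002], [0.002, 0.013, -1.0]]
force: [0.3, 0.2, 0.5]
opening: 0.647
grasp_force: 0.0
```

```bash
python3 - <<'E'
from h import *
go((.497,.45,.28,89))
for n in("side","top"):
  c=capture(n)
  print([o for o in tops(c,"brown",.109,60,300) if o[1]<560 and 0<o[2]<350],[o for o in tops(c,"teal",.172,155) if o[1]<600])
E
```

```text
t 7.22 p [0.491  0.1869 0.2742] yaw 88.2 F [0.3 0.2 0.5] op 0.647 g 0.0
(0.497, 0.45, 0.28, 89) [0.877, -0.007, -0.017] [0.016, -0.003, -0.017]
[([333.0, 234.0], 488, 86, 112, 113, 88.5, 1146.5), ([382.0, 199.0], 508, 278, 97, 104, 7.8, 471.0)] [([255.0, 269.0], 439, -166, 139, 65, 85.7, 1065.0), ([414.0, 149.0], 498, 449, 109, 47, 89.0, 360.0)]
[([313.0, 213.0], 481, 93, 108, 113, 87.8, 1461.5)] [([157.0, 218.0], 496, 452, 108, 49, 89.3, 739.5), ([423.0, 189.0], 453, -173, 139, 65, 85.5, 1156.5)]
```

{"fn": "step_arm", "kwargs": {"steps": [[0.877,-0.015,0,0.016,0,-0.017,-1],[0.877,-0.015,0,0.016,0,-0.017,-1],[0.877,-0.015,0,0.016,0,-0.017,-1],[0.877,-0.015,0,0.016,0,-0.017,-1],[0.877,-0.015,0,0.016,0,-0.017,-1],[0.877,-0.015,0,0.016,0,-0.017,-1],[0.877,-0.015,0,0.016,0,-0.017,-1],[0.877,-0.015,0,0.016,0,-0.017,-1]]}}

```text
time_s: 7.98
position: [0.49, 0.4519, 0.265]
tcp_rot: [[0.014, 1.0, -0.016], [1.0, -0.014, -0.001], [-0.001, -0.016, -1.0]]
force: [-0.3, 0.0, -0.3]
opening: 1.001
grasp_force: 0.0
```

```bash
python3 - <<'E'
from h import *
go((.496,.45,.157,89))
for n in("side","top"):
  c=capture(n)
  print([o for o in tops(c,"brown",.109,60,300) if o[1]<560 and 0<o[2]<350],[o for o in tops(c,"teal",.172,155) if o[1]<600])
o=np.zeros((560,800,3),np.uint8)
c=capture("side");a=cv2.resize(c["image"][90:270,310:450,::-1],None,fx=2.8,fy=2.8,interpolation=cv2.INTER_CUBIC);o[:a.shape[0],:a.shape[1]]=a
c=capture("top");a=cv2.resize(c["image"][90:290,100:240,::-1],None,fx=2.8,fy=2.8,interpolation=cv2.INTER_CUBIC);o[:a.shape[0],400:400+a.shape[1]]=a
cv2.imwrite("pics/c3.png",o)
E
```

```text
t 7.98 p [0.49   0.4519 0.265 ] yaw 89.2 F [-0.3  0.  -0.3] op 1.001 g 0.0
(0.496, 0.45, 0.157, 89) [-0.005, 0.026, 0.36] [-0.02, 0.002, 0.004]
[([332.0, 234.0], 487, 85, 110, 113, 87.7, 1131.0), ([377.0, 197.0], 500, 274, 110, 110, 88.1, 971.0)] [([255.0, 269.0], 439, -166, 139, 65, 85.2, 1055.5)]
[([236.0, 222.0], 491, 280, 110, 112, 88.2, 1521.0), ([312.0, 213.0], 481, 93, 108, 113, 88.6, 1463.0)] [([423.0, 189.0], 453, -173, 139, 65, 85.5, 1151.0)]
```

View pics/c3.png

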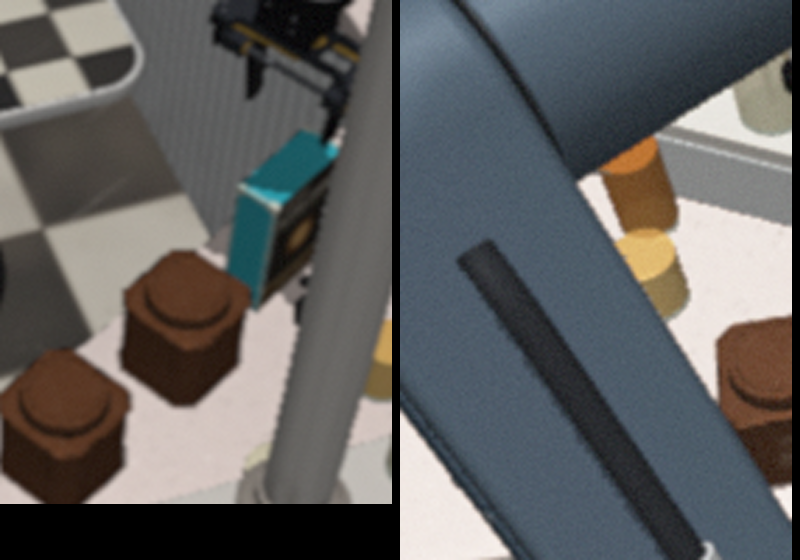

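{"fn": "step_arm", "kwargs": {"steps": [[-0.005,0.023,0,-0.02,0,0,-1],[-0.005,0.023,0.08,-0.02,0,0,-1],[-0.005,0.023,0.16,-0.02,0,0,-1],[-0.005,0.023,0.24,-0.02,0,0,-1],[-0.005,0.023,0.3,-0.02,0,0,-1],[-0.005,0.023,0.34,-0.02,0,0,-1],[-0.005,0.023,0.36,-0.02,0,0,-1],[-0.005,0.023,0.36,-0.02,0,0,-1]]}}

```text
time_s: 8.85
position: [0.4973, 0.4458, 0.159]
tcp_rot: [[0.02, 1.0, 0.001], [1.0, -0.02, -0.001], [-0.001, 0.001, -1.0]]
force: [-0.1, 0.4, 0.1]
opening: 0.999
grasp_force: 0.0
```

{"fn": "step_arm", "kwargs": {"steps": [[0,0,0,0,0,0,1],[0,0,0,0,0,0,1],[0,0,0,0,0,0,1],[0,0,0,0,0,0,1],[0,0,0,0,0,0,1],[0,0,0,0,0,0,1],[0,0,0,0,0,0,1],[0,0,0,0,0,0,1]]}}

```text
time_s: 9.52
position: [0.4976, 0.4473, 0.1607]
tcp_rot: [[0.019, 1.0, 0.004], [1.0, -0.019, 0.001], [0.001, 0.004, -1.0]]
force: [0.5, -1.0, 1.5]
opening: 0.622
grasp_force: 29.9
```

```bash
python3 - <<'E'
from h import *
go((.496,.45,.157,89))
for n in("side","top"):
  c=capture(n)
  print([o for o in tops(c,"brown",.109,60,300) if o[1]<560 and 0<o[2]<350],[o for o in tops(c,"teal",.172,155) if o[1]<600])
E
```

```text
t 9.52 p [0.4976 0.4473 0.1607] yaw 88.9 F [ 0.5 -1.   1.5] op 0.622 g 29.9
(0.496, 0.45, 0.157, 89) [0.009, -0.006, 0.012] [0.005, -0.001, -0.002]
[([332.0, 234.0], 487, 85, 110, 113, 88.2, 1131.5), ([377.0, 197.0], 500, 274, 110, 110, 88.1, 970.0)] [([255.0, 269.0], 439, -166, 139, 65, 85.2, 1061.0)]
[([236.0, 222.0], 491, 281, 108, 112, 88.6, 1514.0), ([313.0, 213.0], 481, 93, 108, 113, 87.8, 1459.5)] [([423.0, 189.0], 453, -173, 139, 65, 85.2, 1151.0)]
```

{"fn": "step_arm", "kwargs": {"steps": [[0,0,-0.08,0,0,0,1],[0,0,-0.17,0,0,0,1],[0,0,-0.27,0,0,0,1],[0,0,-0.37,0,0,0,1],[0,0,-0.47,0,0,0,1],[0,0,-0.55,0,0,0,1],[0,0,-0.56,0,0,0,1],[0,0,-0.56,0,0,0,1]]}}

```text
time_s: 10.28
position: [0.497, 0.4473, 0.3292]
tcp_rot: [[0.019, 1.0, 0.005], [1.0, -0.019, 0.001], [0.002, 0.005, -1.0]]
force: [-0.0, 0.7, -2.3]
opening: 0.62
grasp_force: 29.9
```

```bash
python3 - <<'E'
from h import *
go((.483,.1865,.328,43.5))
E
```

```text
t 10.28 p [0.497  0.4473 0.3292] yaw 88.9 F [-0.   0.7 -2.3] op 0.62 g 29.9
(0.483, 0.1865, 0.328, 43.5) [-0.87, -0.03, 0.002] [0.006, -0.004, 1.009]
```

{"fn": "step_arm", "kwargs": {"steps": [[-0.1,0,0,0,0,0.12,1],[-0.22,-0.01,0,0,0,0.25,1],[-0.34,-0.01,0,0,0,0.38,1],[-0.46,-0.02,0,0,0,0.51,1],[-0.58,-0.02,0,0,0,0.64,1],[-0.7,-0.03,0,0,0,0.77,1],[-0.8,-0.03,0,0,0,0.9,1],[-0.87,-0.03,0,0,0,1,1]]}}

```text
time_s: 10.95
position: [0.4804, 0.1834, 0.325]
tcp_rot: [[0.725, 0.689, -0.004], [0.689, -0.725, -0.002], [-0.004, -0.001, -1.0]]
force: [0.3, -1.6, -2.4]
opening: 0.622
grasp_force: 30.0
```

{"fn": "step_arm", "kwargs": {"steps": [[0,0,0,0,0,0.13,1],[0,0,0,0,0,0.27,1],[0,0,0,0,0,0.41,1],[0,0,0,0,0,0.55,1],[0,0,0,0,0,0.69,1],[0,0,0,0,0,0.83,1],[0,0,0,0,0,0.96,1],[0,0,0,0,0,1,1]]}}

```text
time_s: 11.62
position: [0.481, 0.1859, 0.3249]
tcp_rot: [[1.0, -0.023, -0.003], [-0.023, -1.0, -0.001], [-0.003, 0.001, -1.0]]
force: [-0.7, -0.6, -1.5]
opening: 0.623
grasp_force: 30.0
```

{"fn": "step_arm", "kwargs": {"steps": [[0,0,0,0,0,0.02,1],[0,0,0,0,0,0.02,1],[0,0,0,0,0,0.02,1]]}}

```text
time_s: 11.87
position: [0.482, 0.1861, 0.3266]
tcp_rot: [[0.999, -0.034, -0.0], [-0.034, -0.999, -0.0], [-0.0, 0.0, -1.0]]
force: [0.6, -0.4, -1.4]
opening: 0.624
grasp_force: 30.0
```

```bash
python3 - <<'E'
from h import *
go((.483,.1865,.328,-2),(.483,.1865,.21,-2))
for n in("side","top"):
  c=capture(n)
  print([o for o in tops(c,"brown",.109,60,300) if o[1]<560 and 0<o[2]<350],[o for o in tops(c,"teal",.172+.168,140) if o[1]<600])
o=np.zeros((560,800,3),np.uint8)
c=capture("side");a=cv2.resize(c["image"][60:270,280:430,::-1],None,fx=2.6,fy=2.6,interpolation=cv2.INTER_CUBIC);o[:a.shape[0],:a.shape[1]]=a
c=capture("top");a=cv2.resize(c["image"][90:290,190:340,::-1],None,fx=2.6,fy=2.6,interpolation=cv2.INTER_CUBIC);o[:a.shape[0],400:400+a.shape[1]]=a
cv2.imwrite("pics/c4.png",o)
E
```

```text
t 11.87 p [0.482  0.1861 0.3266] yaw -1.9 F [ 0.6 -0.4 -1.4] op 0.624 g 30.0
(0.483, 0.1865, 0.328, -2) [0.003, -0.001, -0.005] [0.001, 0.0, 0.001]
(0.483, 0.1865, 0.21, -2) [0.003, -0.002, 0.389] [0.001, 0.0, 0.001]
[([332.0, 236.0], 489, 84, 111, 111, 0.7, 970.0), ([385.0, 201.0], 530, 284, 60, 122, 25.2, 334.5)] [([255.0, 269.0], 523, -236, 122, 58, 85.7, 1100.0)]
[([312.0, 216.0], 481, 92, 106, 112, 88.1, 1265.0)] [([423.0, 189.0], 332, -112, 115, 55, 85.5, 1186.5)]
```

View pics/c4.png

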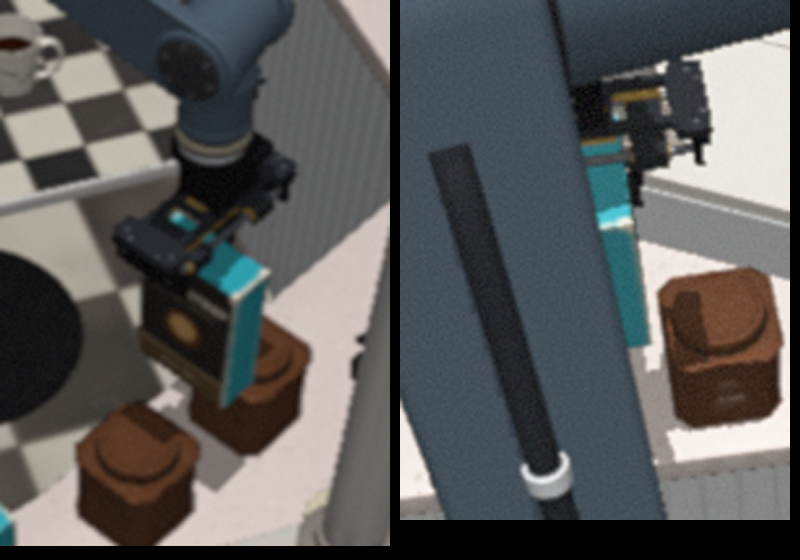

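{"fn": "step_arm", "kwargs": {"steps": [[0.003,-0.001,0.07,0,0,0,1],[0.003,-0.001,0.14,0,0,0,1],[0.003,-0.001,0.2,0,0,0,1],[0.003,-0.001,0.26,0,0,0,1],[0.003,-0.001,0.32,0,0,0,1],[0.003,-0.001,0.38,0,0,0,1],[0.003,-0.001,0.43,0,0,0,1],[0.003,-0.001,0.47,0,0,0,1]]}}

```text
time_s: 12.73
position: [0.4839, 0.1865, 0.186]
tcp_rot: [[0.999, -0.034, 0.002], [-0.034, -0.999, -0.0], [0.002, 0.0, -1.0]]
force: [0.0, -0.6, -0.8]
opening: 0.627
grasp_force: 29.9
```

```bash
python3 - <<'E'
from h import *
go((.483,.1865,.1625,-2),(.483,.1865,.1605,-2))
E
```

```text
t 12.73 p [0.4839 0.1865 0.186 ] yaw -2.0 F [ 0.  -0.6 -0.8] op 0.627 g 29.9
(0.483, 0.1865, 0.1625, -2) [-0.003, -0.0, 0.078] [0.0, -0.003, 0.001]
(0.483, 0.1865, 0.1605, -2) [-0.003, -0.0, 0.085] [0.0, -0.003, 0.001]
```

{"fn": "step_arm", "kwargs": {"steps": [[0,0,0.03,0,0,0,1],[0,0,0.055,0,0,0,1],[0,0,0.07,0,0,0,1],[0,0,0.078,0,0,0,1],[0,0,0.082,0,0,0,1],[0,0,0.085,0,0,0,1],[0,0,0.085,0,0,0,1],[0,0,0.085,0,0,0,1]]}}

```text
time_s: 13.4
position: [0.4846, 0.1866, 0.1621]
tcp_rot: [[0.999, -0.035, 0.004], [-0.035, -0.999, 0.0], [0.004, -0.0, -1.0]]
force: [0.5, -0.2, -2.0]
opening: 0.62
grasp_force: 29.9
```

{"fn": "step_arm", "kwargs": {"steps": [[0,0,0.005,0,0,0,1],[0,0,0.008,0,0,0,1],[0,0,0.01,0,0,0,1],[0,0,0.01,0,0,0,1]]}}

```text
time_s: 13.73
position: [0.486, 0.1864, 0.1605]
tcp_rot: [[0.999, -0.035, 0.007], [-0.035, -0.999, 0.0], [0.007, -0.0, -1.0]]
force: [0.6, -1.8, 7.0]
opening: 0.62
grasp_force: 30.0
```

```bash
python3 - <<'E'
from h import *
go((.483,.1865,.1605,-2))
o=np.zeros((560,800,3),np.uint8)
c=capture("side");a=cv2.resize(c["image"][100:270,280:430,::-1],None,fx=2.6,fy=2.6,interpolation=cv2.INTER_CUBIC);o[:a.shape[0],:a.shape[1]]=a
c=capture("top");a=cv2.resize(c["image"][90:290,190:340,::-1],None,fx=2.6,fy=2.6,interpolation=cv2.INTER_CUBIC);o[:a.shape[0],400:400+a.shape[1]]=a
cv2.imwrite("pics/c5.png",o)
E
```

```text
t 13.73 p [0.486  0.1864 0.1605] yaw -2.0 F [ 0.6 -1.8  7. ] op 0.62 g 30.0
(0.483, 0.1865, 0.1605, -2) [-0.01, 0.0, -0.0] [-0.001, -0.009, 0.0]
```

View pics/c5.png

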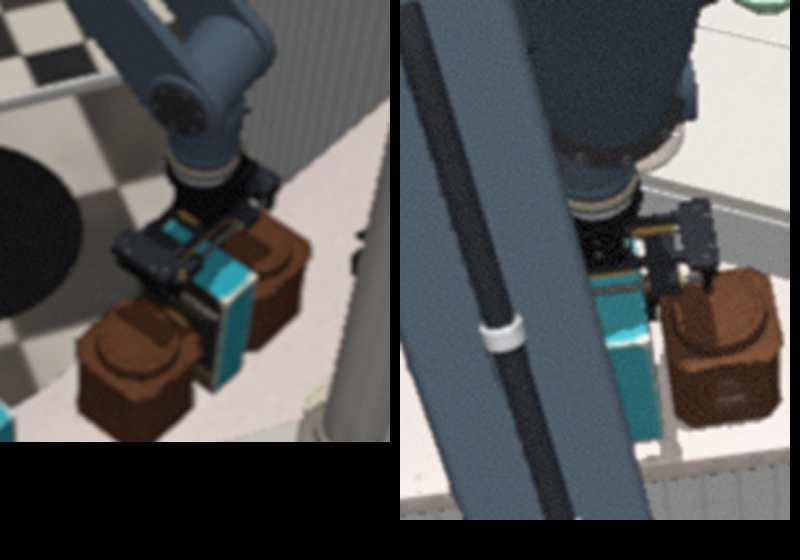

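{"fn": "step_arm", "kwargs": {"steps": [[0,0,-0.006,0,0,0,-1],[0,0,-0.006,0,0,0,-1],[0,0,-0.006,0,0,0,-1],[0,0,-0.006,0,0,0,-1],[0,0,-0.006,0,0,0,-1],[0,0,-0.006,0,0,0,-1]]}}

```text
time_s: 14.33
position: [0.4841, 0.1865, 0.1602]
tcp_rot: [[0.999, -0.034, 0.003], [-0.034, -0.999, -0.0], [0.003, -0.0, -1.0]]
force: [0.1, -0.7, -0.2]
opening: 0.959
grasp_force: 0.0
```

{"fn": "step_arm", "kwargs": {"steps": [[0,0,-0.05,0,0,0,-1],[0,0,-0.12,0,0,0,-1],[0,0,-0.22,0,0,0,-1],[0,0,-0.32,0,0,0,-1],[0,0,-0.42,0,0,0,-1],[0,0,-0.52,0,0,0,-1],[0,0,-0.58,0,0,0,-1],[0,0,-0.58,0,0,0,-1]]}}

```text
time_s: 15.0
position: [0.486, 0.187, 0.3389]
tcp_rot: [[0.999, -0.034, 0.013], [-0.034, -0.999, 0.002], [0.013, -0.002, -1.0]]
force: [0.5, 0.3, 0.7]
opening: 0.998
grasp_force: 0.0
```

{"fn": "step_arm", "kwargs": {"steps": [[0.1,0.95,0,0,0,0,-1],[0.1,0.95,0,0,0,0,-1],[0.1,0.95,0,0,0,0,-1],[0.1,0.95,0,0,0,0,-1],[0.1,0.95,0,0,0,0,-1],[0.1,0.95,0,0,0,0,-1],[0.1,0.95,0,0,0,0,-1],[0.1,0.95,0,0,0,0,-1]]}}

```text
time_s: 15.67
position: [0.5044, -0.1058, 0.333]
tcp_rot: [[0.999, -0.041, 0.003], [-0.041, -0.999, -0.003], [0.003, 0.003, -1.0]]
force: [-0.0, -0.0, 1.0]
opening: 0.999
grasp_force: 0.0
```

```bash
python3 - <<'E'
from h import *
go((.483,.1865,.1605,-2))
o=np.zeros((560,800,3),np.uint8)
for n in("side","top"):
  c=capture(n)
  print([o for o in tops(c,"brown",.109,60,300) if o[1]<560 and 0<o[2]<350],[o for o in tops(c,"teal",.172,140) if o[1]<600])
  r=(slice(130,300),slice(240,430)) if n=="side" else (slice(130,300),slice(180,370))
  a=cv2.resize(c["image"][r][:,:,::-1],None,fx=2.1,fy=2.1,interpolation=cv2.INTER_CUBIC);x=0 if n=="side" else 400;o[:a.shape[0],x:x+a.shape[1]]=a
cv2.imwrite("pics/c6.png",o)
E
```

```text
t 15.67 p [ 0.5044 -0.1058  0.333 ] yaw -2.4 F [-0. -0.  1.] op 0.999 g 0.0
(0.483, 0.1865, 0.1605, -2) [-0.113, -0.972, 0.572] [0.004, -0.003, -0.008]
[([333.0, 233.0], 488, 90, 111, 121, 0.7, 1184.0), ([381.0, 197.0], 500, 278, 100, 110, 87.0, 638.5)] [([251.0, 270.0], 438, -171, 128, 67, 85.5, 793.5), ([356.0, 200.0], 489, 182, 49, 109, 89.2, 464.0)]
[([231.0, 226.0], 492, 296, 76, 114, 86.4, 1003.5)] [([427.0, 190.0], 452, -177, 131, 66, 85.5, 929.0)]
```

View pics/c6.png

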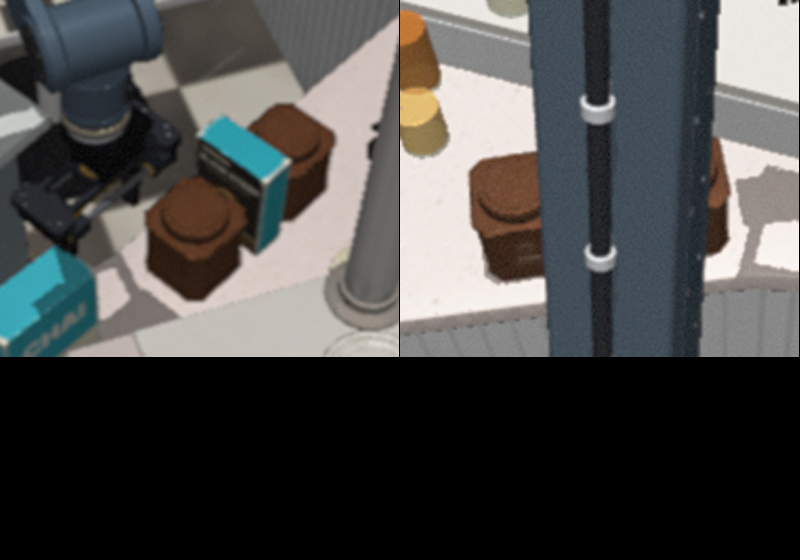

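```bash
python3 -c "
from rig import *
print(hand_in())"
```

```text
the job is handed in; nothing more can be done
None
```

I handed the job in at about 16 s of the 69 s, with no verdict returned: the slim carton was set down and released upright between the two tins, broad faces towards them, about 10–15 mm free on each side by my measurements, and the arm never touched the wide carton or the cup.

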